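# Lay out press tooling on its matching rest pads

## Robot

A 6-joint arm with a two-finger parallel gripper is mounted at the origin on the work surface. World frame = base frame: x ahead of the robot, y to its left, z up, the work surface at z = 0. Lengths are in mm, angles in degrees, forces in N, time in s.
With the tool pointing down it reaches from about 350 to 850 mm from the base axis. Payload 8.1 kg.
Tool frame: the origin (TCP) lies midway between the tips of the shut fingers; the grasp point (between the pads) lies 19 mm behind it (r.grip_depth is the distance from the TCP to the grasp point, in mm); z points along the fingers, y is the direction in which the jaws open and shut (so a half turn about z gives the same grasp; the last joint's range is limited). The gripper opens to 85 mm and grips with 20 to 120 N. Pads are 22 mm wide; open, the fingers measure 114 mm over their backs; the gripper's body (76 mm by 85 mm) begins 54 mm behind the grasp point. The pads swing forward as they close: fully open they stand 13 mm farther back than shut.
Start: joints at [-79.091, 7.471, 85.268, -0, 87.261, -4.893], TCP at [163.41, -577.323, 231.292] pointing down, gripper open.
Joint ranges: [-169.43, 169.43], [-51.17, 129.36], [1.28, 143.12], [-76.62, 256.62], [0, 156.53], [-152.29, 152.29]. Speed limits (degrees/s): [136.94, 136.94, 159.86, 180, 180, 180].

## Interface

Orientations are given as [roll, pitch, yaw] about the fixed x, y, z axes, in that order (R = Rz(yaw) Ry(pitch) Rx(roll)).
In Python, from bench import r, imaging gives the robot as it stands.
- The arm moves only by the shell command python3 -m creep 'ROWS' [FORCE]. ROWS is text: rows parted by semicolons, each of 7 numbers parted by spaces: the shift along the tool's x, y, z in cm, then the turn, a rotation vector about the tool's x, y, z in degrees, then the finger opening in cm, from 0 to 8.54. In form: dx dy dz ax ay az gripper; .... A call has 1 to 20 rows; each row is the pose to reach, as a shift and turn from the pose measured when the call began, along the tool's axes at that moment; what a row does not reach only later rows make up. A row lasts 1/10 s, in which the tool goes at most 50 mm and 8.59 degrees, less where a joint would pass 70% of its speed; a pose out of reach is approached as far as the arm can. A call with a gripper value outside its range is refused whole. The fingers move at their own pace and stop on an object; FORCE is the grip in N (left out, the last holds). Time passes only in rows, so rows that repeat a pose let the fingers close. It gives the time, the measured TCP pose, the force and the opening at its end, in the units of the state.
- r.sense(): the state, without advancing time (a new reading comes with each control period).
- imaging.snapshot(name): name is "scene" or "top"; returns the picture (400x640x3 uint8, red, green, blue); there is no depth.
- imaging.camera_info(name): a dict with "camera_matrix" (3x3 intrinsics, pixels), "R" (3x3) and "t" (3): a world point X has camera coordinates R X + t. Camera axes: x right, y down, z forward; pixel columns grow to the right and rows downward; lengths in mm; the calibration is good to about 2 mm. A picture is of the moment at which its call begins. camera_info takes no time and is no camera call.
- r.hand_in(): hands the job in, once; it reports no verdict.
The state is a dict: "time": time; "joint_pos": joint angles; "qd": joint speeds; "joint_efforts": joint torques, N m; "tool_pos": TCP position; "tcp_rot": TCP orientation; "ft_force": force on the tool from outside, world axes, zero at the start; "wrist_torque": the same for the moment, N m; "finger_gap": finger opening in mm.
Only numpy, scipy, OpenCV 4.12 (cv2) and the standard library are available. Lean on these libraries where they do the work, as an engineer would, in place of code of your own. Each camera call takes 0.05 s, during which the arm holds its last target.

## Task

Lay out the press tooling for the next job: stand each of the four tools (round die, square die, oblong die, spring punch) upright, flat and centred on the rest pad whose black inlay has that tool's own outline and size, with the sides of the square and oblong dies lined up with their inlays. Leave the spray bottle and the wrench where they are.

Things in the scene. Friction and masses are not known exactly. Their poses are not given: they have to be found in the camera images.
- round_die_mid (a point): The round die: a plain steel ring, 60 mm outside diameter, 36 mm high, with an open 26 mm bore. Stands on the bench, bore upright. This point: its centre, on the axis, 18 mm above its underside; z along the axis, up.
- square_die_mid (a point): The square die: a plain steel block 46 x 46 mm, 36 mm high, with an 18 mm square opening from top to bottom. This point: its centre, 18 mm above its underside; x and y square to its sides, z up.
- oblong_die_mid (a point): The oblong die: a plain steel block with straight sides and half-round ends, 76 mm long, 32 mm wide, 36 mm high, with a dark slot along its top. This point: its centre, 18 mm above its underside; x along its length, y across its width, z up.
- spring_punch_mid (a point): The spring punch: 64 mm high, stands upright on a round dark steel foot of 38 mm diameter and 10 mm height; above the foot a black coil spring and a round steel head on top, both 30 mm in diameter (firm to grip anywhere along them). This point: on the axis, 32 mm above its underside; z along the axis, up (foot down).
- round_pad: Rest pad of the round die. A fixed 6 mm thick aluminium plate on the bench with a black inlay on top, flush, of the tool's footprint (a 60 mm disc); the plate is 10 mm larger than the inlay all round (an 80 mm disc, the larger of the two round pads). Origin: centre of the plate's underside, on the bench; top 6 mm above it.
- square_pad: Rest pad of the square die. A fixed 6 mm thick aluminium plate on the bench with a black inlay on top, flush, of the tool's footprint (46 x 46 mm); the plate is 10 mm larger than the inlay all round (66 x 66 mm). Origin: centre of the plate's underside, on the bench; top 6 mm above it. x and y square to its sides, z up.
- oblong_pad: Rest pad of the oblong die. A fixed 6 mm thick aluminium plate on the bench with a black inlay on top, flush, of the tool's footprint (76 x 32 mm, half-round ends); the plate is 10 mm larger than the inlay all round (96 x 52 mm). Origin: centre of the plate's underside, on the bench; top 6 mm above it. x along its length, z up.
- punch_pad: Rest pad of the spring punch. A fixed 6 mm thick aluminium plate on the bench with a black inlay on top, flush, of the tool's footprint (a 38 mm disc); the plate is 10 mm larger than the inlay all round (a 58 mm disc, the smaller of the two round pads). Origin: centre of the plate's underside, on the bench; top 6 mm above it.
- spray_bottle: A bystander: white spray bottle, 72 mm in diameter, about 210 mm high, standing on the bench to the right of the work. Origin: centre of its underside.
- wrench: A bystander: a steel wrench lying on the bench beyond the work. Origin: the middle of its underside.
Things that resemble listed ones, but are neither listed nor needed, are in the scene too. What is shaped like the part that bears spring_punch_mid but green or red is not meant.

How it is judged (in metres and radians):
At the end, for the whole second after the job is handed in: Each tool stands upright (within 0.1 rad) and flat on its own pad (height within 3 mm), its centre within 12 mm of the pad centre; square and oblong dies turned to match their inlays within 0.25 rad (symmetric turns count as equal); all at rest (horizontal distance between round_die_mid and round_pad below 0.012 m and z of round_die_mid in the frame of round_pad between 0.021 and 0.027 m and angle between each of round_die_mid, square_die_mid, oblong_die_mid, spring_punch_mid's own z axis and vertical below 0.1 rad and linear speed of each of round_die, square_die, oblong_die, spring_punch below 0.01 m/s and horizontal distance between square_die_mid and square_pad below 0.012 m and z of square_die_mid in the frame of square_pad between 0.021 and 0.027 m and (angle between the x axis of square_die_mid and the x axis of square_pad, either way round below 0.25 rad or angle between the x axis of square_die_mid and the y axis of square_pad, either way round below 0.25 rad) and horizontal distance between oblong_die_mid and oblong_pad below 0.012 m and z of oblong_die_mid in the frame of oblong_pad between 0.021 and 0.027 m and angle between the x axis of oblong_die_mid and the x axis of oblong_pad, either way round below 0.25 rad and horizontal distance between spring_punch_mid and punch_pad below 0.012 m and z of spring_punch_mid in the frame of punch_pad between 0.035 and 0.041 m); the robot touches nothing.
It fails at once if the spray bottle or the wrench is shifted by more than 40 mm, or the bottle tipped over (distance of any of spray_bottle, wrench from where it was at the start of the episode above 0.04 m or angle between spray_bottle's own z axis and vertical above 0.5 rad).
It also fails if it takes over 118 s, if anything falls off the work surface, if the arm or the gripper's body presses on something with over 40 N, if the wrist force passes 120 N, or if a joint passes its speed limit or range.

## Working session

There is one attempt and no reset: what is moved stays moved. The work goes in short steps, Python scripts to look and compute and a shell command to move; the robot and the scene stay as the last step left them, time stands still between calls to the robot, and variables do not carry over. Pictures are saved under pics/ and viewed, and the job is handed in when it is done.

```bash
ls; mkdir -p pics; python3 - <<'E'
from bench import r, imaging
import cv2
for n in("scene","top"):
    im=imaging.snapshot(n); cv2.imwrite(f"pics/{n}0.png",im[:,:,::-1])
    c=imaging.camera_info(n); print(n,c)
print(r.sense())
E
```

```text
pics
scene {'camera_matrix': array([[382.14523993,   0.        , 315.20957869],
       [  0.        , 382.14523993, 198.73894737],
       [  0.        ,   0.        ,   1.        ]]), 'R': array([[ 0.26977004,  0.96280058,  0.01546523],
       [ 0.66487895, -0.17462887, -0.72625116],
       [-0.69653436,  0.20620331, -0.68725547]]), 't': array([ -24.22433823, -369.4217571 , 1544.58654857])}
top {'camera_matrix': array([[370.6569979 ,   0.        , 314.65364525],
       [  0.        , 370.6569979 , 204.4396638 ],
       [  0.        ,   0.        ,   1.        ]]), 'R': array([[ 0.02326154, -0.99944851, -0.02369779],
       [-0.99344288, -0.02045465, -0.1124849 ],
       [ 0.11193813,  0.02615897, -0.99337081]]), 't': array([-115.28337817,  577.96591027,  997.79894506])}
{'time': 0.1, 'joint_pos': array([-7.90910169e+01,  7.50990966e+00,  8.53236264e+01,  7.35343771e-04,
        8.72618399e+01, -4.89166126e+00]), 'qd': array([ 0.054435  , -0.09987183, -0.13389612, -0.03635961,  0.06961003,
       -0.01628216]), 'joint_efforts': array([ 8.37178159e-04, -5.70948923e+01, -5.01942801e+01, -1.73693170e-04,
        8.05425982e-03, -1.11252217e-05]), 'tool_pos': array([ 163.32020007, -576.8270562 ,  230.35279493]), 'tcp_rot': array([-1.79905034e+02, -8.86466200e-03,  1.58006013e+01]), 'ft_force': array([-0.93871178, -0.69280454, -0.24475745]), 'wrist_torque': array([ 0.02520922, -0.0726611 , -0.00374347]), 'finger_gap': 85.52021863520665}
```

View pics/scene0.png

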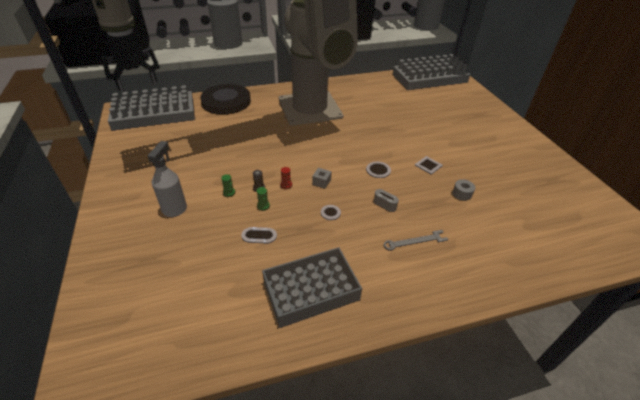

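View pics/top0.png

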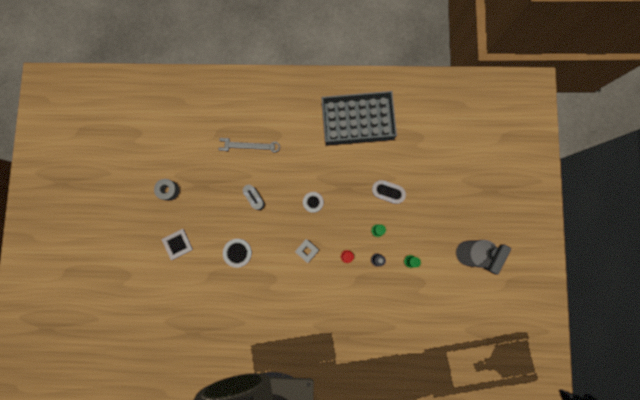

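The top view shows the following:
- Dies: round (166,190), oblong (254,197), square (307,251).
- Pads: square (177,244), large round (237,253), small round (313,202), oblong (389,191).
- Punch candidates: dark (378,260), green (379,230) and (413,262), red (347,257). The dark one fits, since green and red are excluded.

I'll confirm with an enlarged crop.

```bash
python3 - <<'E'
import cv2,numpy as np
t=cv2.imread("pics/top0.png");s=cv2.imread("pics/scene0.png")
a=cv2.resize(t[170:280,145:435],None,fx=2.7,fy=2.7,interpolation=cv2.INTER_CUBIC)
b=cv2.resize(s[155:255,215:375],None,fx=2.8,fy=2.8,interpolation=cv2.INTER_CUBIC)
c=np.zeros((a.shape[0]+b.shape[0],800,3),np.uint8);c[:a.shape[0],:a.shape[1]]=a;c[a.shape[0]:,:b.shape[1]]=b
cv2.imwrite("pics/crop1.png",c);print(c.shape)
E
```

```text
(577, 800, 3)
```

View pics/crop1.png

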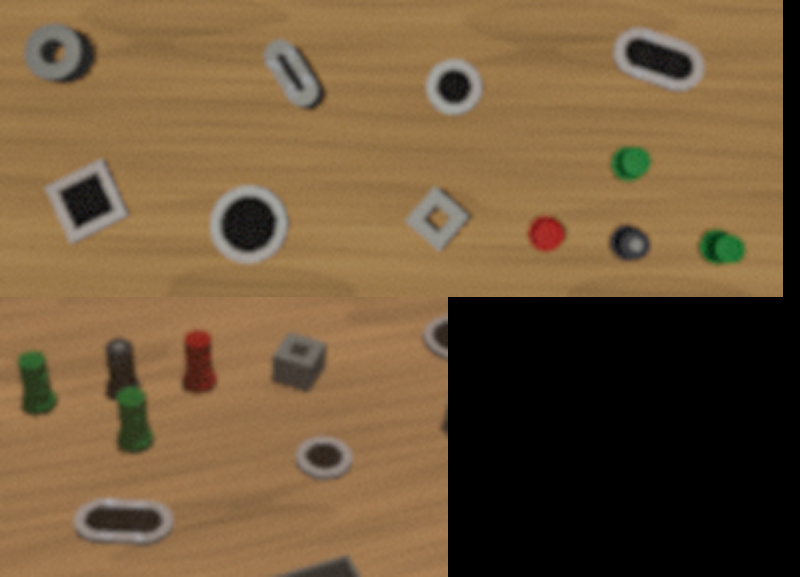

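The crop confirms it: the black spring with a steel head at top (378,260), scene (258,180), is the punch meant; its neighbours are green, green and red. Next I'll measure all of them.

```bash
cat > h.py <<'E'
import numpy as np,cv2
from bench import r,imaging
def back(cam,uv,z):
    c=imaging.camera_info(cam);K,R,t=c["camera_matrix"],np.array(c["R"]),np.array(c["t"])
    d=R.T@np.linalg.solve(K,[uv[0],uv[1],1.]);o=-R.T@t
    return o+d*(z-o[2])/d[2]
def proj(cam,P):
    c=imaging.camera_info(cam)
    return cv2.projectPoints(np.array(P,float),cv2.Rodrigues(np.array(c["R"]))[0],np.array(c["t"],float),c["camera_matrix"],None)[0][:,0]
def blob(im,uv,lo=None,win=26):
    hsv=cv2.cvtColor(im,cv2.COLOR_BGR2HSV)
    m=((hsv[...,1]<80)).astype(np.uint8)
    if lo: m&=(hsv[...,2]>lo).astype(np.uint8)
    u,v=map(int,uv);k=np.zeros_like(m);k[v-win:v+win,u-win:u+win]=1;m&=k
    cs,_=cv2.findContours(m,cv2.RETR_EXTERNAL,cv2.CHAIN_APPROX_NONE)
    return max(cs,key=cv2.contourArea)
E
python3 - <<'E'
from h import *
im=cv2.imread("pics/top0.png")
for n,uv,z,lo in [("rdie",(166,190),36,None),("odie",(254,197),36,None),("sdie",(307,251),36,None),("punch",(378,260),64,None),("spad",(177,244),6,90),("rpad",(237,253),6,90),("ppad",(313,202),6,90),("opad",(389,191),6,90),("rdie",(166,190),36,100),("odie",(254,197),36,100),("sdie",(307,251),36,100)]:
    try:
        c=blob(im,uv,lo)
        W=np.array([back("top",p[0],z)[:2] for p in c]).astype(np.float32)
        M=cv2.moments(W.reshape(-1,1,2));q=cv2.minAreaRect(W)
        print(n,lo,"cen",np.round([M["m10"]/M["m00"],M["m01"]/M["m00"]],1),"rect",np.round(q[0],1),np.round(q[1],1),round(q[2],1))
    except Exception as e: print(n,e)
u=im[175:210,380:400].mean((0,1));print(u, cv2.cvtColor(im,cv2.COLOR_BGR2HSV)[254:266,378])
E
```

```text
rdie None cen [614.1 315.7] rect [614.9 315. ] [56.7 68.8] 1.2
odie None cen [597.4  69.7] rect [597.8  69.9] [80.1 35.7] 34.5
sdie None cen [453.3 -83.7] rect [453.3 -83.6] [48.4 48.6] 50.1
punch None cen [ 433.6 -273. ] rect [ 434.3 -272.3] [28.7 34.2] 1.4
spad 90 cen [462.1 286.6] rect [462.  286.6] [66.9 69.1] 28.0
rpad 90 cen [442.4 114.5] rect [442.6 113.7] [81.2 79.3] 2.9
ppad 90 cen [590.6 -96.2] rect [590.2 -97. ] [57.4 57. ] 1.2
opad 90 cen [ 624.6 -310.8] rect [ 624.9 -311. ] [98.  54.5] 70.8
rdie 100 cen [615.7 321.7] rect [614.9 322.2] [57.2 53.8] 3.8
odie 100 cen [598.3  71.5] rect [598.8  71.8] [76.2 33.8] 34.3
sdie 100 cen [453.2 -83.7] rect [453.3 -83.6] [48.4 48.6] 50.1
[ 78.40857143  99.29       117.03142857] [[ 16  85  57]
 [105  27  38]
 [160  14  54]
 [120   8  67]
 [165   7  78]
 [ 12  13  96]
 [ 23  19 107]
 [ 30  13 100]
 [ 15   6  84]
 [ 80  12  64]
 [128  17  59]
 [  9  28  64]]
```

```bash
cat > ov.py <<'E'
from h import *
def shape(n,x,y,a):
    a=np.radians(a);t=np.linspace(0,2*np.pi,60)
    if n[0]=='r' or n[0]=='p': 
        R={"rdie":30,"rpad":40,"ppad":29,"punch":15}[n];P=R*np.c_[np.cos(t),np.sin(t)]
    elif n[0]=='s':
        h={"sdie":23,"spad":33}[n];P=h*np.array([[1,1],[-1,1],[-1,-1],[1,-1],[1,1.]])
    else:
        L,w={"odie":(22,16),"opad":(22,26)}[n];P=w*np.c_[np.cos(t),np.sin(t)];P[:,0]+=L*np.sign(P[:,0])
    c,s=np.cos(a),np.sin(a);return P@np.array([[c,s],[-s,c]])+[x,y]
H={"punch":(64,10)}
def overlay(imt,ims,est,out):
    K=4;tiles=[]
    for n,(x,y,a) in est.items():
        for cam,im in(("top",imt),("scene",ims)):
            top=64 if n=="punch" else 36 if n.endswith("die") else 6
            u0=proj(cam,[[x,y,top/2]])[0].astype(int)-24
            b=cv2.resize(im[u0[1]:u0[1]+48,u0[0]:u0[0]+48],None,fx=K,fy=K,interpolation=cv2.INTER_CUBIC)
            for z,col in((top,(0,255,0)),(0,(0,0,255))):
                S=shape(n,x,y,a)
                if n=="punch" and z==0:S=(S-[x,y])*19/15+[x,y]
                q=(proj(cam,np.c_[S,np.full(len(S),z)])-u0+.5)*K
                cv2.polylines(b,[q.astype(int)],False,col,1)
            cv2.putText(b,n,(3,12),0,.4,(255,255,255));tiles.append(b)
    while len(tiles)%4: tiles.append(np.zeros_like(tiles[0]))
    rows=[np.hstack(tiles[i:i+4]) for i in range(0,len(tiles),4)]
    a=np.vstack(rows);f=min(1,600/a.shape[0]);cv2.imwrite(out,cv2.resize(a,None,fx=f,fy=f))
E
python3 - <<'E'
from ov import *
e={"rdie":(615.5,319,0),"odie":(598.3,71.,34.4),"sdie":(453.3,-83.6,50),"punch":(434,-273,0),"spad":(462,286.6,28),"rpad":(442.5,114.2,0),"ppad":(590.5,-96.5,0),"opad":(624.8,-311,70.8)}
t,s=cv2.imread("pics/top0.png"),cv2.imread("pics/scene0.png")
k=list(e)
overlay(t,s,{i:e[i] for i in k[:4]},"pics/ovA.png")
overlay(t,s,{i:e[i] for i in k[4:]},"pics/ovB.png")
E
```

```text
(no output)
```

View pics/ovA.png

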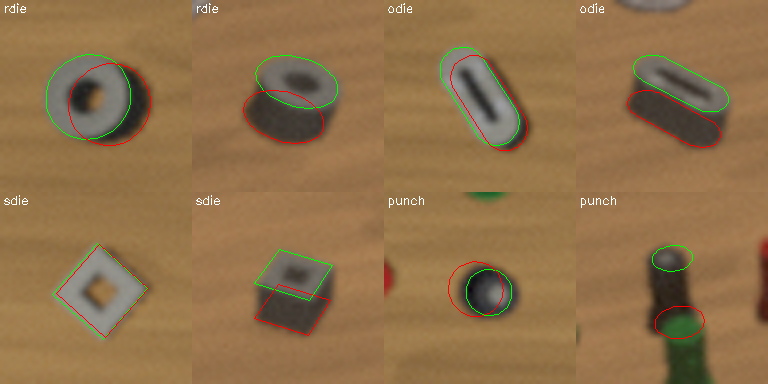

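View pics/ovB.png

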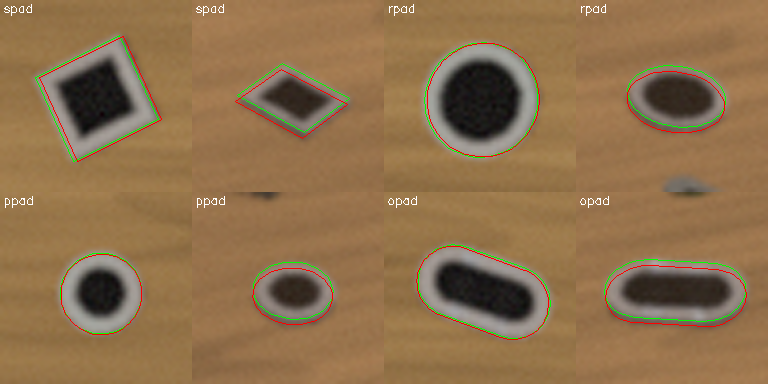

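The pads fit well in both views. The punch should shift about 4 mm in −y and the oblong die slightly. I'll start with the punch.

```bash
cat > go.py <<'E'
import sys,numpy as np
from scipy.spatial.transform import Rotation as Ro
from bench import r
def go(x,y,z,yaw):
    s=r.sense();R=Ro.from_euler("xyz",s["tcp_rot"],degrees=True)
    d=R.inv().apply(np.array([x,y,z])-s["tool_pos"])/10
    v=(R.inv()*Ro.from_euler("xyz",[180,0,yaw],degrees=True)).as_rotvec(degrees=True)
    print("now",np.round(s["tool_pos"],1),np.round(s["tcp_rot"],1),"t",s["time"],"gap",round(s["finger_gap"],1),"row",np.round(d,2),np.round(v,1),"n",int(np.ceil(max(np.linalg.norm(d)*10/50,np.linalg.norm(v)/8.59))))
if __name__=="__main__": go(*map(float,sys.argv[1:]))
E
python3 go.py 434 -276.5 130 15.8
```

```text
now [ 163.3 -576.8  230.4] [-179.9   -0.    15.8] t 0.1 gap 85.5 row [ 34.22 -21.51  10.08] [-0.1 -0.   0. ] n 9
```

```bash
python3 -m creep '34.2 -21.5 0 0 0 0 5;34.2 -21.5 0 0 0 0 5;34.2 -21.5 0 0 0 0 5;34.2 -21.5 0 0 0 0 5;34.2 -21.5 5 0 0 0 5;34.2 -21.5 5 0 0 0 5;34.2 -21.5 10 0 0 0 5;34.2 -21.5 10 0 0 0 5;34.2 -21.5 10 0 0 0 5;34.2 -21.5 10 0 0 0 5;34.2 -21.5 10 0 0 0 5;34.2 -21.5 10 0 0 0 5;34.2 -21.5 10 0 0 0 5;34.2 -21.5 10 0 0 0 5' 50; python3 - <<'E'
from ov import *
from go import go
go(434,-276.5,22,15.8)
t,s=[imaging.snapshot(n)[:,:,::-1].copy() for n in("top","scene")]
cv2.imwrite("pics/t1.png",t);cv2.imwrite("pics/s1.png",s)
overlay(t,s,{"punch":(434,-276.5,0)},"pics/ov1.png")
E
```

```text
time: 1.5
tool_pos: [433.7, -277.8, 131.7]
tcp_rot: [-180.0, -0.1, 15.7]
ft_force: [-0.4, 0.5, 0.3]
finger_gap: 49.9
now [ 433.7 -277.8  131.7] [-1.80e+02 -1.00e-01  1.57e+01] t 1.5 gap 49.9 row [ 0.05 -0.12 10.97] [-0.  -0.1 -0.1] n 3
```

View pics/s1.png

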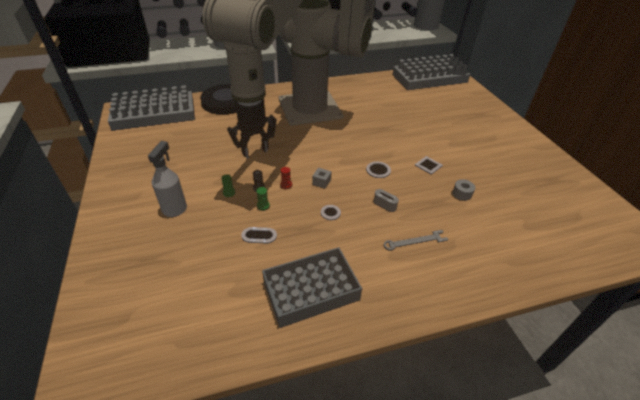

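View pics/ov1.png

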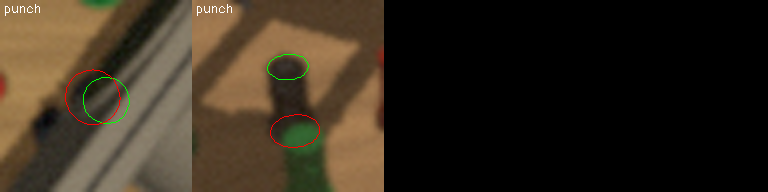

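The punch at scene (258,180) fits the overlay and the gripper is above it. Descending and gripping.

```bash
python3 -m creep '0.05 -0.1 3 0 0 0 5;0.05 -0.1 6 0 0 0 5;0.05 -0.1 8.5 0 0 0 5;0.05 -0.1 10.8 0 0 0 5;0.05 -0.1 10.8 0 0 0 5;0.05 -0.1 10.8 0 0 0 5;0.05 -0.1 10.8 0 0 0 2.5;0.05 -0.1 10.8 0 0 0 2.5;0.05 -0.1 10.8 0 0 0 2.5;0.05 -0.1 10.8 0 0 0 2.5;0.05 -0.1 10.8 0 0 0 2.5;0.05 -0.1 10.8 0 0 0 2.5' 50; python3 - <<'E'
from h import *
t,s=[imaging.snapshot(n)[:,:,::-1].copy() for n in("top","scene")]
cv2.imwrite("pics/s2.png",cv2.resize(s[120:240,180:320],None,fx=4,fy=4,interpolation=cv2.INTER_CUBIC))
E
python3 go.py 434 -276.5 140 15.8
```

```text
time: 2.8
tool_pos: [435.2, -277.3, 25.4]
tcp_rot: [179.9, -0.1, 15.7]
ft_force: [-0.9, -0.0, 7.1]
finger_gap: 28.9
now [ 435.2 -277.3   25.4] [ 1.799e+02 -1.000e-01  1.570e+01] t 2.9 gap 29.1 row [ -0.07  -0.09 -11.46] [ 0.1 -0.1 -0.1] n 3
```

View pics/s2.png

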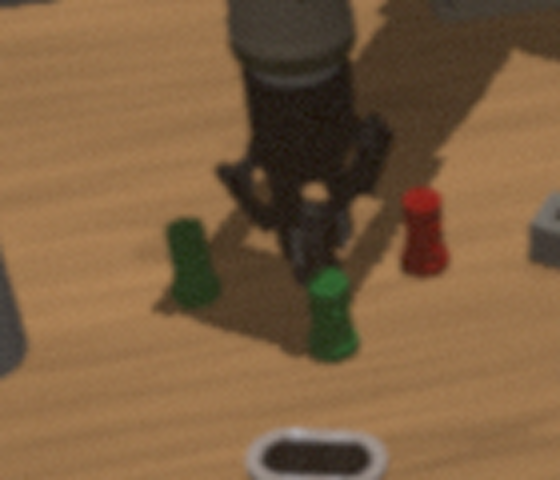

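Gripped: gap 29 mm and the punch is between the pads. Lift and check.

```bash
python3 -m creep '0 0 -3 0 0 0 2.5;0 0 -6 0 0 0 2.5;0 0 -9 0 0 0 2.5;0 0 -11.5 0 0 0 2.5;0 0 -11.5 0 0 0 2.5;0 0 -11.5 0 0 0 2.5;0 0 -11.5 0 0 0 2.5' ; python3 go.py 591 -97 140 15.8
```

```text
time: 3.6
tool_pos: [433.9, -276.4, 138.4]
tcp_rot: [-180.0, -0.0, 15.7]
ft_force: [-0.5, 0.5, -3.5]
finger_gap: 28.6
now [ 433.9 -276.4  138.4] [-180.    -0.    15.7] t 3.6 gap 28.6 row [ 19.99 -13.    -0.13] [-0.  -0.  -0.1] n 5
```

```bash
python3 -m creep '5 -3.25 0 0 0 0 2.5;10 -6.5 0 0 0 0 2.5;15 -9.75 0 0 0 0 2.5;18 -11.7 0 0 0 0 2.5;20 -13 0 0 0 0 2.5;20 -13 0 0 0 0 2.5;20 -13 0 0 0 0 2.5;20 -13 0 0 0 0 2.5;20 -13 0 0 0 0 2.5' ; python3 - <<'E'
from ov import *
from go import go
go(591,-97,32,15.8)
t,s=[imaging.snapshot(n)[:,:,::-1].copy() for n in("top","scene")]
cv2.imwrite("pics/s3.png",cv2.resize(s[120:240,260:400],None,fx=4,fy=4,interpolation=cv2.INTER_CUBIC))
E
```

```text
time: 4.5
tool_pos: [590.1, -97.9, 137.8]
tcp_rot: [-179.9, 0.0, 15.7]
ft_force: [-0.3, 0.3, -2.3]
finger_gap: 29.2
now [590.1 -97.9 137.8] [-179.9    0.    15.7] t 4.5 gap 29.2 row [ 0.12 -0.05 10.58] [-0.1  0.  -0.1] n 3
```

View pics/s3.png

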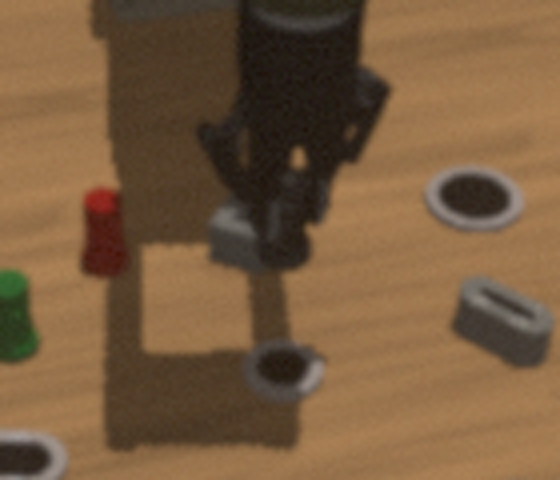

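The punch is held upright with its foot at about (288,245) in the crop and the small pad at (285,370) directly below. Lowering.

```bash
python3 -m creep '0.1 0 3 0 0 0 2.5;0.1 0 6 0 0 0 2.5;0.1 0 8.5 0 0 0 2.5;0.1 0 9.8 0 0 0 2.5;0.1 0 10.2 0 0 0 2.5;0.1 0 10.4 0 0 0 2.5;0.1 0 10.5 0 0 0 2.5;0.1 0 10.5 0 0 0 2.5;0.1 0 10.5 0 0 0 2.5'; python3 go.py 591 -97 32 15.8
```

```text
time: 5.5
tool_pos: [592.4, -97.8, 34.7]
tcp_rot: [180.0, -0.1, 15.6]
ft_force: [1.1, 0.4, -3.3]
finger_gap: 28.8
now [592.4 -97.8  34.7] [ 1.80e+02 -1.00e-01  1.56e+01] t 5.5 gap 28.8 row [-0.11 -0.12  0.27] [ 0.  -0.1 -0.2] n 1
```

```bash
python3 -m creep '-0.1 -0.1 0.1 0 0 0 2.5;-0.1 -0.1 0.2 0 0 0 2.5;-0.1 -0.1 0.2 0 0 0 2.5;-0.1 -0.1 0.2 0 0 0 2.5'; python3 -m creep '0 0 0.1 0 0 0 2.5;0 0 0.1 0 0 0 2.5;0 0 0.1 0 0 0 2.5'
```

```text
time: 5.9
tool_pos: [591.1, -97.1, 32.6]
tcp_rot: [180.0, -0.1, 15.7]
ft_force: [0.7, -0.4, -3.3]
finger_gap: 29.0
time: 6.2
tool_pos: [591.0, -97.1, 31.5]
tcp_rot: [180.0, -0.1, 15.7]
ft_force: [-0.2, 0.5, -2.6]
finger_gap: 29.0
```

```bash
python3 -m creep '0 0 0.1 0 0 0 2.5;0 0 0.1 0 0 0 2.5;0 0 0.1 0 0 0 2.5'
```

```text
time: 6.5
tool_pos: [591.2, -97.1, 31.4]
tcp_rot: [180.0, -0.1, 15.7]
ft_force: [-4.3, -0.2, 5.2]
finger_gap: 29.0
```

Contact (fz went positive). Release and rise.

```bash
python3 -m creep '0 0 0 0 0 0 5;0 0 0 0 0 0 5;0 0 0 0 0 0 5;0 0 0 0 0 0 5;0 0 -2 0 0 0 5;0 0 -5 0 0 0 5;0 0 -9 0 0 0 8.5;0 0 -11 0 0 0 8.5;0 0 -11 0 0 0 8.5;0 0 -11 0 0 0 8.5'; python3 - <<'E'
from ov import *
from go import go
go(453.3,-83.6,130,50)
t,s=[imaging.snapshot(n)[:,:,::-1].copy() for n in("top","scene")]
cv2.imwrite("pics/s4.png",cv2.resize(s[120:240,260:400],None,fx=4,fy=4,interpolation=cv2.INTER_CUBIC))
E
```

```text
time: 7.5
tool_pos: [591.2, -97.2, 141.5]
tcp_rot: [180.0, -0.2, 15.7]
ft_force: [-1.7, 0.6, -0.9]
finger_gap: 85.3
now [591.2 -97.2 141.5] [180.   -0.2  15.7] t 7.5 gap 85.3 row [-12.91  -5.03   1.11] [  0.1  -0.1 -34.3] n 4
```

View pics/s4.png

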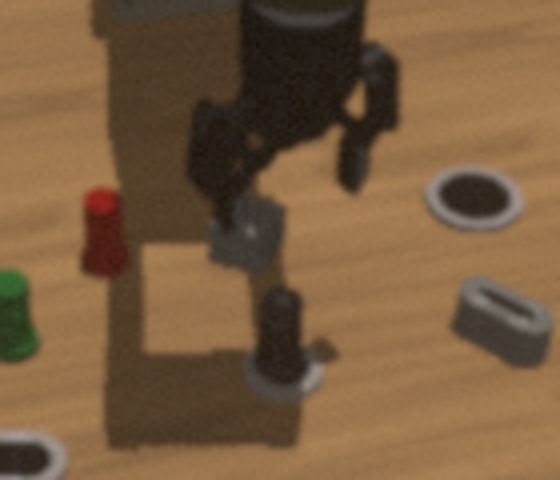

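The punch stands upright on the small pad, crop (280,375). Next, the square die.

```bash
python3 -m creep '-5 -2 0 0 0 -8 7;-10 -4 0.5 0 0 -16 7;-12.9 -5 1 0 0 -25 7;-12.9 -5 1 0 0 -34.3 7;-12.9 -5 1 0 0 -34.3 7;-12.9 -5 1 0 0 -34.3 7;-12.9 -5 1 0 0 -34.3 7;-12.9 -5 1 0 0 -34.3 7' 60; python3 go.py 453.3 -83.6 4 50;python3 go.py 453.3 -83.6 50 50; python3 - <<'E'
from ov import *
t,s=[imaging.snapshot(n)[:,:,::-1].copy() for n in("top","scene")]
cv2.imwrite("pics/s5.png",cv2.resize(s[100:220,260:400],None,fx=4,fy=4,interpolation=cv2.INTER_CUBIC))
E
```

```text
time: 8.4
tool_pos: [453.0, -83.7, 129.8]
tcp_rot: [-180.0, -0.0, 49.8]
ft_force: [0.1, -0.8, -0.1]
finger_gap: 70.1
now [453.  -83.7 129.8] [-180.    -0.    49.8] t 8.4 gap 70.1 row [ 0.02  0.03 12.58] [-0.  -0.  -0.2] n 3
now [453.  -83.7 129.8] [-180.    -0.    49.8] t 8.4 gap 70.1 row [0.03 0.03 7.98] [-0.  -0.  -0.2] n 2
```

View pics/s5.png

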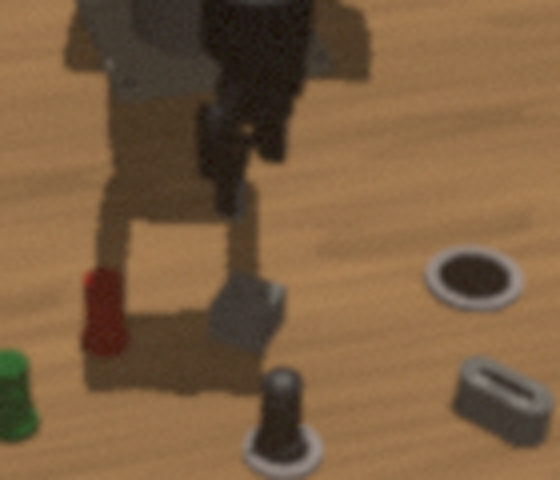

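The gripper is aligned over the square die at crop (248,315). Descend and grip.

```bash
python3 -m creep '0 0 4 0 0 0 7;0 0 7 0 0 0 7;0 0 10 0 0 0 7;0 0 12 0 0 0 7;0 0 12.6 0 0 0 7;0 0 12.6 0 0 0 7;0 0 12.6 0 0 0 7;0 0 12.6 0 0 0 4;0 0 12.6 0 0 0 4;0 0 12.6 0 0 0 4;0 0 12.6 0 0 0 4;0 0 12.6 0 0 0 4;0 0 12.6 0 0 0 4;0 0 12.6 0 0 0 4' 60; python3 go.py 453 -83.6 130 50
```

```text
time: 9.9
tool_pos: [453.9, -83.8, 5.3]
tcp_rot: [179.9, -0.1, 49.9]
ft_force: [-0.7, 1.0, 7.9]
finger_gap: 45.2
now [453.9 -83.8   5.3] [ 1.799e+02 -1.000e-01  4.990e+01] t 9.9 gap 45.2 row [ -0.03  -0.07 -12.47] [ 0.1 -0.1 -0.1] n 3
```

```bash
python3 -m creep '0 0 -3 0 0 0 4;0 0 -6 0 0 0 4;0 0 -9 0 0 0 4;0 0 -12 0 0 0 4;0 0 -12 0 0 0 4;0 0 -12 0 0 0 4;0 0 -12 0 0 0 4' ; python3 go.py 462 286.6 125 28
```

```text
time: 10.6
tool_pos: [452.3, -83.5, 123.2]
tcp_rot: [-179.9, -0.0, 49.9]
ft_force: [-0.4, -0.3, -5.6]
finger_gap: 45.3
now [452.3 -83.5 123.2] [-179.9   -0.    49.9] t 10.6 gap 45.3 row [ 28.92 -23.11  -0.14] [-0.1  0.  21.9] n 8
```

```bash
python3 -m creep '4 -3.2 0 0 0 4 4;8 -6.4 0 0 0 8 4;12 -9.6 0 0 0 12 4;16 -12.8 0 0 0 16 4;20 -16 0 0 0 20 4;24 -19.2 0 0 0 21.9 4;27 -21.6 0 0 0 21.9 4;28.9 -23.1 0 0 0 21.9 4;28.9 -23.1 0 0 0 21.9 4;28.9 -23.1 0 0 0 21.9 4;28.9 -23.1 0 0 0 21.9 4;28.9 -23.1 0 0 0 21.9 4' ; python3 go.py 462 286.6 11.5 28; python3 - <<'E'
from ov import *
t,s=[imaging.snapshot(n)[:,:,::-1].copy() for n in("top","scene")]
cv2.imwrite("pics/s6.png",cv2.resize(s[80:200,360:500],None,fx=4,fy=4,interpolation=cv2.INTER_CUBIC))
E
```

```text
time: 11.8
tool_pos: [461.7, 285.1, 122.9]
tcp_rot: [-179.9, 0.1, 27.9]
ft_force: [0.2, 0.3, -3.9]
finger_gap: 45.1
now [461.7 285.1 122.9] [-1.799e+02  1.000e-01  2.790e+01] t 11.8 gap 45.1 row [ 0.11 -0.1  11.14] [-0.1  0.1 -0.1] n 3
```

View pics/s6.png

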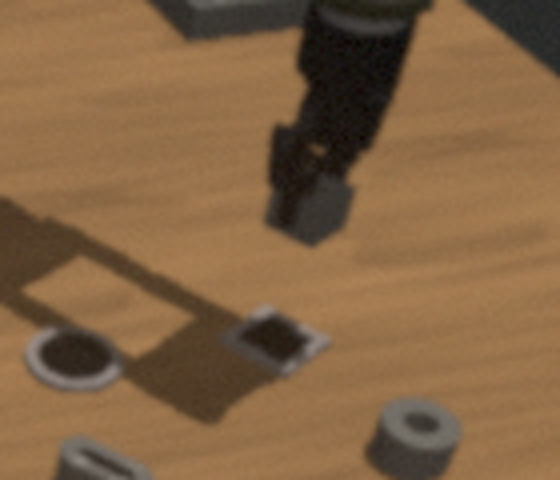

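The square die is held level at crop (310,210), above its pad at (278,340). Lowering.

```bash
python3 -m creep '0.1 -0.1 3 0 0 0 4;0.1 -0.1 6 0 0 0 4;0.1 -0.1 8.5 0 0 0 4;0.1 -0.1 10.2 0 0 0 4;0.1 -0.1 10.6 0 0 0 4;0.1 -0.1 10.8 0 0 0 4;0.1 -0.1 10.9 0 0 0 4;0.1 -0.1 10.9 0 0 0 4;0.1 -0.1 10.9 0 0 0 4;0.1 -0.1 10.9 0 0 0 4'; python3 go.py 462 286.6 11.5 28
```

```text
time: 12.9
tool_pos: [462.8, 287.2, 15.2]
tcp_rot: [-179.9, -0.0, 27.9]
ft_force: [0.3, 0.4, -3.0]
finger_gap: 45.1
now [462.8 287.2  15.2] [-179.9   -0.    27.9] t 12.9 gap 45.1 row [-0.1   0.01  0.37] [-0.1 -0.  -0.1] n 1
```

```bash
python3 -m creep '0 0 0.2 0 0 0 4;0 0 0.2 0 0 0 4;0 0 0.2 0 0 0 4'; python3 -m creep '0 0 0.15 0 0 0 4;0 0 0.15 0 0 0 4;0 0 0.15 0 0 0 4'
```

```text
time: 13.2
tool_pos: [462.7, 287.1, 13.2]
tcp_rot: [-179.9, -0.0, 27.9]
ft_force: [-0.3, -0.1, -4.1]
finger_gap: 44.8
time: 13.5
tool_pos: [462.7, 287.1, 11.6]
tcp_rot: [-179.9, -0.0, 27.9]
ft_force: [0.3, -0.9, -3.9]
finger_gap: 45.3
```

```bash
python3 -m creep '0 0 0.1 0 0 0 4;0 0 0.1 0 0 0 4;0 0 0.1 0 0 0 4'
```

```text
time: 13.8
tool_pos: [462.8, 287.2, 11.4]
tcp_rot: [-179.9, -0.0, 27.9]
ft_force: [-5.0, -2.4, 5.2]
finger_gap: 44.9
```

```bash
python3 -m creep '0 0 0 0 0 0 7;0 0 0 0 0 0 7;0 0 0 0 0 0 7;0 0 0 0 0 0 7;0 0 -2 0 0 0 7;0 0 -5 0 0 0 7;0 0 -9 0 0 0 7;0 0 -12 0 0 0 7;0 0 -12 0 0 0 7;0 0 -12 0 0 0 7'; python3 go.py 598.3 70 120 34.4; python3 - <<'E'
from ov import *
t,s=[imaging.snapshot(n)[:,:,::-1].copy() for n in("top","scene")]
cv2.imwrite("pics/s7.png",cv2.resize(s[80:200,360:500],None,fx=4,fy=4,interpolation=cv2.INTER_CUBIC))
E
```

```text
time: 14.8
tool_pos: [463.5, 287.4, 132.2]
tcp_rot: [-179.9, -0.2, 27.9]
ft_force: [-1.3, -0.1, -0.0]
finger_gap: 70.1
now [463.5 287.4 132.2] [-179.9   -0.2   27.9] t 14.8 gap 70.1 row [ 1.73 25.52  1.2 ] [-0.1 -0.2 -6.5] n 6
```

View pics/s7.png

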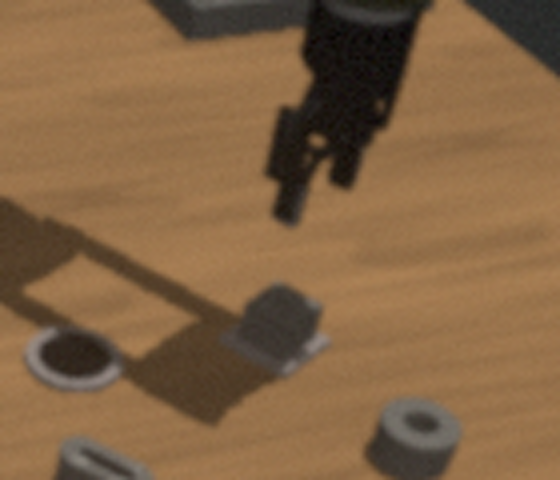

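The square die sits squarely on its pad at crop (280,330). Next, the oblong die.

```bash
python3 -m creep '0.3 4 0 0 0 0 6;0.7 9 0 0 0 -2 6;1 14 0 0 0 -4 6;1.4 19 0.6 0 0 -6.5 6;1.7 23 1.2 0 0 -6.5 6;1.7 25.5 1.2 0 0 -6.5 6;1.7 25.5 1.2 0 0 -6.5 6;1.7 25.5 1.2 0 0 -6.5 6;1.7 25.5 1.2 0 0 -6.5 6;1.7 25.5 1.2 0 0 -6.5 6' 60; python3 go.py 598.3 70 5 34.4; python3 - <<'E'
from ov import *
t,s=[imaging.snapshot(n)[:,:,::-1].copy() for n in("top","scene")]
cv2.imwrite("pics/s8.png",cv2.resize(s[100:220,320:460],None,fx=4,fy=4,interpolation=cv2.INTER_CUBIC))
E
```

```text
time: 15.9
tool_pos: [595.7, 70.4, 117.2]
tcp_rot: [-179.9, 0.1, 34.5]
ft_force: [0.1, 0.5, 1.0]
finger_gap: 59.9
now [595.7  70.4 117.2] [-1.799e+02  1.000e-01  3.450e+01] t 15.9 gap 59.9 row [ 0.22  0.2  11.22] [-0.1  0.1  0.1] n 3
```

View pics/s8.png

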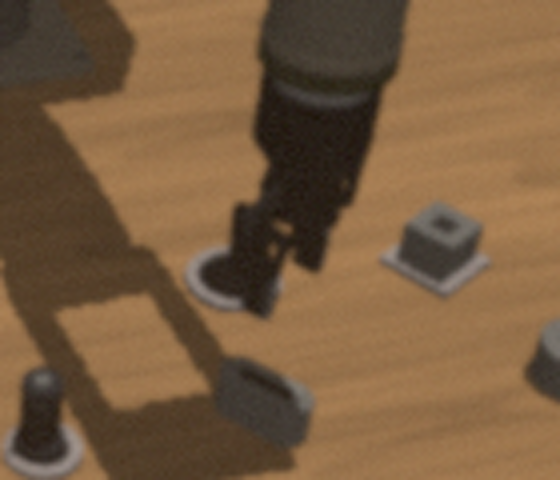

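The square die is centred on its pad at crop (440,250), and the jaws straddle the oblong die at (265,400).

```bash
python3 -m creep '0.2 0.2 4 0 0 0 6;0.2 0.2 7 0 0 0 6;0.2 0.2 9.5 0 0 0 6;0.2 0.2 11 0 0 0 6;0.2 0.2 11.2 0 0 0 6;0.2 0.2 11.2 0 0 0 6;0.2 0.2 11.2 0 0 0 6;0.2 0.2 11.2 0 0 0 2.6;0.2 0.2 11.2 0 0 0 2.6;0.2 0.2 11.2 0 0 0 2.6;0.2 0.2 11.2 0 0 0 2.6;0.2 0.2 11.2 0 0 0 2.6;0.2 0.2 11.2 0 0 0 2.6;0.2 0.2 11.2 0 0 0 2.6' 60; python3 go.py 598.3 70 125 34.4
```

```text
time: 17.4
tool_pos: [599.6, 70.0, 7.1]
tcp_rot: [-180.0, -0.0, 34.5]
ft_force: [-1.8, 1.2, 5.9]
finger_gap: 30.9
now [599.6  70.    7.1] [-180.    -0.    34.5] t 17.4 gap 30.9 row [ -0.1   -0.08 -11.79] [-0.  -0.   0.1] n 3
```

```bash
python3 -m creep '0 0 -3 0 0 0 2.6;0 0 -6 0 0 0 2.6;0 0 -9 0 0 0 2.6;0 0 -12 0 0 0 2.6;0 0 -12 0 0 0 2.6;0 0 -12 0 0 0 2.6;0 0 -12 0 0 0 2.6' ; python3 go.py 625 -311 125 70.8
```

```text
time: 18.1
tool_pos: [597.8, 69.9, 124.1]
tcp_rot: [-179.8, 0.2, 34.5]
ft_force: [0.0, -0.2, -5.6]
finger_gap: 31.4
now [597.8  69.9 124.1] [-179.8    0.2   34.5] t 18.1 gap 31.4 row [-19.32  32.93  -0.13] [ -0.2   0.1 -36.3] n 8
```

```bash
python3 -m creep '-2.5 4.2 0 0 0 -5 2.6;-5 8.5 0 0 0 -10 2.6;-7.5 12.7 0 0 0 -15 2.6;-10 17 0 0 0 -20 2.6;-12.5 21.2 0 0 0 -25 2.6;-15 25.5 0 0 0 -30 2.6;-17.5 29.8 0 0 0 -36.3 2.6;-19.3 32.9 0 0 0 -36.3 2.6;-19.3 32.9 0 0 0 -36.3 2.6;-19.3 32.9 0 0 0 -36.3 2.6;-19.3 32.9 0 0 0 -36.3 2.6;-19.3 32.9 0 0 0 -36.3 2.6' ; python3 go.py 625 -311 14 70.8; python3 - <<'E'
from ov import *
t,s=[imaging.snapshot(n)[:,:,::-1].copy() for n in("top","scene")]
cv2.imwrite("pics/s9.png",cv2.resize(s[140:260,180:320],None,fx=4,fy=4,interpolation=cv2.INTER_CUBIC))
E
```

```text
time: 19.3
tool_pos: [624.8, -308.9, 122.6]
tcp_rot: [-179.6, 0.0, 70.9]
ft_force: [0.3, 0.6, -6.0]
finger_gap: 31.4
now [ 624.8 -308.9  122.6] [-179.6    0.    70.9] t 19.3 gap 31.4 row [-0.19  0.16 10.86] [-0.4  0.   0.1] n 3
```

View pics/s9.png

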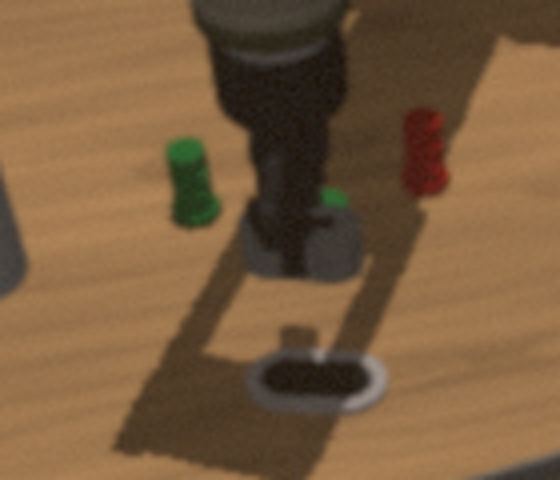

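```bash
python3 - <<'E'
from ov import *
s=r.sense();p=s["tool_pos"];im=imaging.snapshot("scene")[:,:,::-1].copy()
b=cv2.resize(im[140:260,180:320],None,fx=4,fy=4,interpolation=cv2.INTER_CUBIC)
S=shape("odie",p[0],p[1],70.8)
for z in (p[2]-7,p[2]+29):
    q=(proj("scene",np.c_[S,np.full(len(S),z)])-[180,140]+.5)*4
    cv2.polylines(b,[q.astype(int)],False,(0,255,0),1)
S=shape("opad",625,-311,70.8)
q=(proj("scene",np.c_[S,np.full(len(S),6)])-[180,140]+.5)*4
cv2.polylines(b,[q.astype(int)],False,(0,255,255),1)
cv2.imwrite("pics/s10.png",b)
E
```

```text
(no output)
```

View pics/s10.png

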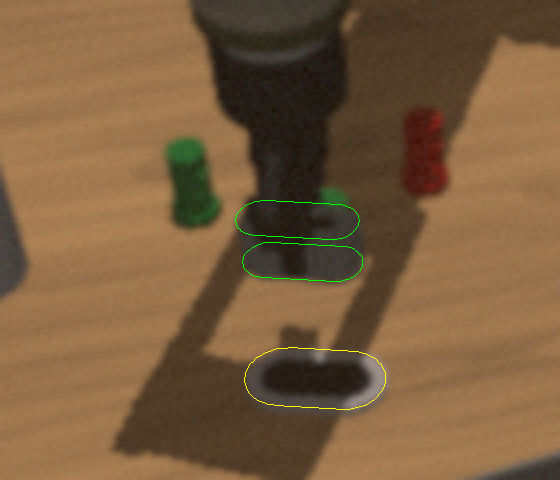

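The held die matches the model outline at crop (303,260) to about 1 px, and the pad outline fits too. Lowering.

```bash
python3 -m creep '-0.2 0.1 3 0 0 0 2.6;-0.2 0.1 6 0 0 0 2.6;-0.2 0.1 8.5 0 0 0 2.6;-0.2 0.1 9.8 0 0 0 2.6;-0.2 0.1 10.3 0 0 0 2.6;-0.2 0.1 10.6 0 0 0 2.6;-0.2 0.1 10.6 0 0 0 2.6;-0.2 0.1 10.6 0 0 0 2.6;-0.2 0.1 10.6 0 0 0 2.6;-0.2 0.1 10.6 0 0 0 2.6'; python3 go.py 625 -311 13 70.8
```

```text
time: 20.45
tool_pos: [625.6, -312.0, 18.7]
tcp_rot: [-179.8, 0.1, 70.9]
ft_force: [0.0, -0.4, -5.4]
finger_gap: 30.7
now [ 625.6 -312.    18.7] [-1.798e+02  1.000e-01  7.090e+01] t 20.45 gap 30.7 row [ 0.07 -0.09  0.57] [-0.2  0.1  0.1] n 1
```

```bash
python3 -m creep '0.1 -0.1 0.2 0 0 0 2.6;0.1 -0.1 0.35 0 0 0 2.6;0.1 -0.1 0.35 0 0 0 2.6;0.1 -0.1 0.35 0 0 0 2.6'; python3 -m creep '0 0 0.1 0 0 0 2.6;0 0 0.15 0 0 0 2.6;0 0 0.15 0 0 0 2.6'; python3 -m creep '0 0 0.1 0 0 0 2.6;0 0 0.1 0 0 0 2.6;0 0 0.1 0 0 0 2.6'
```

```text
time: 20.85
tool_pos: [624.8, -310.6, 15.0]
tcp_rot: [-179.8, 0.1, 70.9]
ft_force: [0.6, 0.2, -5.8]
finger_gap: 31.0
time: 21.15
tool_pos: [624.7, -310.6, 13.3]
tcp_rot: [-179.8, 0.1, 70.9]
ft_force: [-0.1, -1.1, -6.0]
finger_gap: 31.3
time: 21.45
tool_pos: [624.9, -310.7, 13.2]
tcp_rot: [-179.8, 0.1, 70.9]
ft_force: [-4.3, 1.8, 4.8]
finger_gap: 30.9
```

Contact. Release, rise and open fully.

```bash
python3 -m creep '0 0 0 0 0 0 6;0 0 0 0 0 0 6;0 0 0 0 0 0 6;0 0 0 0 0 0 6;0 0 -2 0 0 0 6;0 0 -5 0 0 0 6;0 0 -9 0 0 0 8.5;0 0 -12 0 0 0 8.5;0 0 -12 0 0 0 8.5;0 0 -12 0 0 0 8.5'; python3 go.py 615.5 319 135 70.8; python3 - <<'E'
from ov import *
t,s=[imaging.snapshot(n)[:,:,::-1].copy() for n in("top","scene")]
cv2.imwrite("pics/s11.png",cv2.resize(s[140:260,180:320],None,fx=4,fy=4,interpolation=cv2.INTER_CUBIC))
overlay(t,s,{"rdie":(614.5,318.5,0)},"pics/ov11.png")
E
```

```text
time: 22.45
tool_pos: [626.2, -311.2, 134.7]
tcp_rot: [-180.0, 0.1, 70.9]
ft_force: [0.3, -0.4, -0.1]
finger_gap: 84.9
now [ 626.2 -311.2  134.7] [-1.80e+02  1.00e-01  7.09e+01] t 22.45 gap 84.9 row [ 59.19 -21.65  -0.12] [-0.   0.1  0.1] n 13
```

View pics/s11.png

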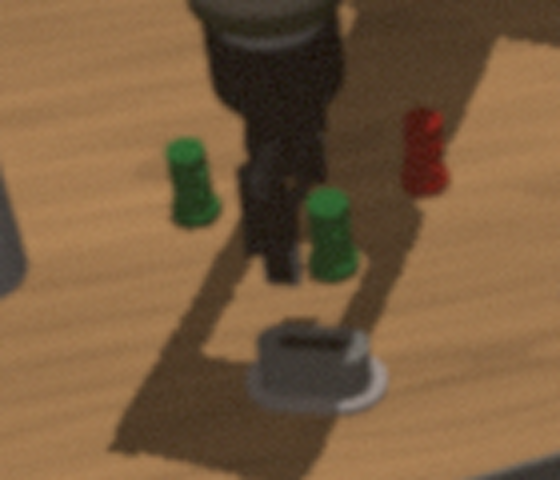

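View pics/ov11.png

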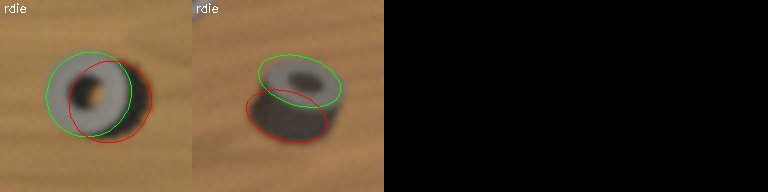

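The oblong die sits on its pad with aluminium visible all round, crop (315,365). The refined round die position is about (614.5,319.5). Moving there.

```bash
python3 -m creep '15 -5.4 0 0 0 0 8.5;15 -5.4 0 0 0 0 8.5;15 -5.4 0 0 0 0 8.5;30 -10.9 0 0 0 0 8.5;30 -10.9 0 0 0 0 8.5;30 -10.9 0 0 0 0 8.5;45 -16.4 0 0 0 0 8.5;45 -16.4 0 0 0 0 8.5;45 -16.4 0 0 0 0 8.5;59.2 -21.7 0 0 0 0 8.5;59.2 -21.7 0 0 0 0 8.5;59.2 -21.7 0 0 0 0 8.5;59.2 -21.7 0 0 0 0 8.5;59.2 -21.7 0 0 0 0 8.5;59.2 -21.7 0 0 0 0 8.5;59.2 -21.7 0 0 0 0 8.5' 60; python3 go.py 614.5 319.5 3 70.8
```

```text
time: 24.15
tool_pos: [613.1, 318.7, 131.0]
tcp_rot: [-179.6, 0.1, 70.8]
ft_force: [-0.2, 0.5, -0.0]
finger_gap: 84.7
now [613.1 318.7 131. ] [-1.796e+02  1.000e-01  7.080e+01] t 24.15 gap 84.7 row [ 0.15  0.19 12.8 ] [-0.4  0.1  0. ] n 3
```

```bash
python3 -m creep '0.1 0.1 4 0 0 0 8.5;0.1 0.1 7 0 0 0 8.5;0.1 0.1 7.5 0 0 0 8.5;0.1 0.1 7.5 0 0 0 8.5;0.1 0.1 7.5 0 0 0 8.5'; python3 - <<'E'
from ov import *
from go import go
go(614.5,319.5,3,70.8)
t,s=[imaging.snapshot(n)[:,:,::-1].copy() for n in("top","scene")]
a,b=[cv2.resize(i,None,fx=4,fy=4,interpolation=cv2.INTER_CUBIC) for i in (s[120:220,415:510],t[140:240,115:215])]
cv2.imwrite("pics/s12.png",np.hstack([a,b]))
E
```

```text
time: 24.65
tool_pos: [615.3, 319.1, 58.1]
tcp_rot: [-179.7, 0.1, 70.8]
ft_force: [0.6, -1.0, 0.0]
finger_gap: 85.0
now [615.3 319.1  58.1] [-1.797e+02  1.000e-01  7.080e+01] t 24.65 gap 85.0 row [ 0.02 -0.06  5.51] [-0.3  0.1 -0. ] n 2
```

View pics/s12.png

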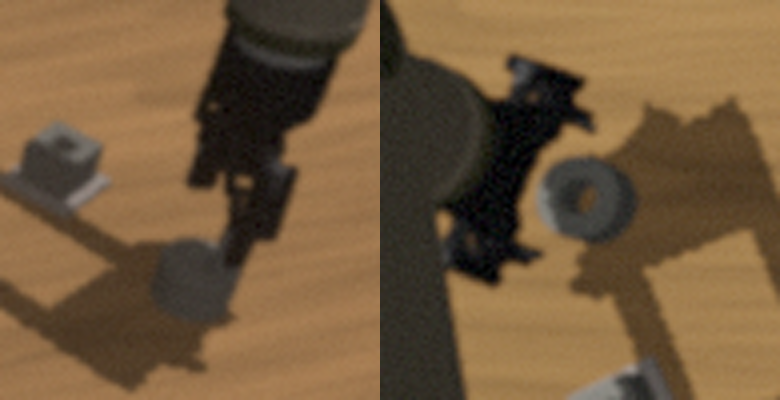

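The fingers straddle the round die at crop (195,280) left and (590,198) right. Descending the rest slowly.

```bash
python3 -m creep '0 0 2 0 0 0 8.5;0 0 3.5 0 0 0 8.5;0 0 4.8 0 0 0 8.5;0 0 5.4 0 0 0 8.5;0 0 5.4 0 0 0 8.5;0 0 5.4 0 0 0 8.5'; python3 -m creep '0 0 0 0 0 0 5.4;0 0 0 0 0 0 5.4;0 0 0 0 0 0 5.4;0 0 0 0 0 0 5.4;0 0 0 0 0 0 5.4;0 0 0 0 0 0 5.4;0 0 0 0 0 0 5.4'
```

```text
time: 25.35
tool_pos: [615.6, 319.9, 5.0]
tcp_rot: [-179.8, -0.0, 70.8]
ft_force: [-0.4, -0.5, 0.1]
finger_gap: 85.1
time: 26.05
tool_pos: [616.4, 320.3, 6.6]
tcp_rot: [-179.9, -0.1, 70.8]
ft_force: [-2.2, -0.2, 4.9]
finger_gap: 59.2
```

```bash
python3 -m creep '0 0 -3 0 0 0 5.4;0 0 -6 0 0 0 5.4;0 0 -9 0 0 0 5.4;0 0 -12 0 0 0 5.4;0 0 -12 0 0 0 5.4;0 0 -12 0 0 0 5.4;0 0 -12 0 0 0 5.4'; python3 go.py 442.5 114.5 125 70.8
```

```text
time: 26.75
tool_pos: [614.9, 319.4, 123.3]
tcp_rot: [-179.7, 0.1, 70.8]
ft_force: [0.6, 0.9, -5.8]
finger_gap: 58.8
now [614.9 319.4 123.3] [-1.797e+02  1.000e-01  7.080e+01] t 26.75 gap 58.8 row [-25.02  -9.55  -0.08] [-0.3  0.1  0. ] n 6
```

```bash
python3 -m creep '-4 -1.5 0 0 0 0 5.4;-8 -3 0 0 0 0 5.4;-12 -4.6 0 0 0 0 5.4;-16 -6.1 0 0 0 0 5.4;-20 -7.6 0 0 0 0 5.4;-23 -8.8 0 0 0 0 5.4;-25 -9.5 0 0 0 0 5.4;-25 -9.5 0 0 0 0 5.4;-25 -9.5 0 0 0 0 5.4;-25 -9.5 0 0 0 0 5.4;-25 -9.5 0 0 0 0 5.4'; python3 - <<'E'
from ov import *
from go import go
go(442.5,114.5,13,70.8)
s=r.sense();p=s["tool_pos"];im=imaging.snapshot("scene")[:,:,::-1].copy()
b=cv2.resize(im[80:200,310:450],None,fx=4,fy=4,interpolation=cv2.INTER_CUBIC)
S=shape("rdie",p[0],p[1],0)
for z in (p[2]-6,p[2]+30):
    q=(proj("scene",np.c_[S,np.full(len(S),z)])-[310,80]+.5)*4
    cv2.polylines(b,[q.astype(int)],False,(0,255,0),1)
cv2.imwrite("pics/s13.png",b)
E
```

```text
time: 27.85
tool_pos: [443.1, 115.0, 123.7]
tcp_rot: [-179.6, 0.1, 70.9]
ft_force: [-0.0, -0.1, -6.0]
finger_gap: 58.8
now [443.1 115.  123.7] [-1.796e+02  1.000e-01  7.090e+01] t 27.85 gap 58.8 row [-0.05  0.03 11.07] [-0.4  0.1  0.1] n 3
```

View pics/s13.png

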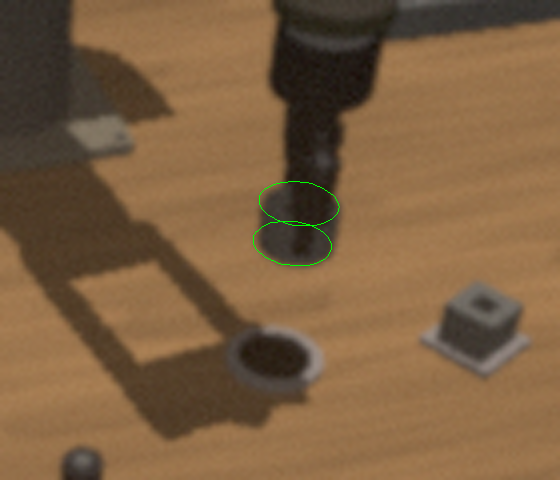

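The held round die sits about 1 px (around 3 mm) to the right of the model in scene, so I'll aim 2 mm lower in y. Lowering.

```bash
python3 -m creep '-0.25 0 3 0 0 0 5.4;-0.25 0 6 0 0 0 5.4;-0.25 0 8.5 0 0 0 5.4;-0.25 0 10 0 0 0 5.4;-0.25 0 10.4 0 0 0 5.4;-0.25 0 10.6 0 0 0 5.4;-0.25 0 10.6 0 0 0 5.4;-0.25 0 10.6 0 0 0 5.4;-0.25 0 10.6 0 0 0 5.4'; python3 go.py 442.5 112.5 12.5 70.8
```

```text
time: 28.8
tool_pos: [442.6, 112.8, 18.9]
tcp_rot: [-179.7, 0.0, 70.9]
ft_force: [0.3, -0.4, -5.4]
finger_gap: 59.0
now [442.6 112.8  18.9] [-179.7    0.    70.9] t 28.8 gap 59.0 row [-0.03  0.    0.64] [-0.3  0.   0.1] n 1
```

```bash
python3 -m creep '0 0 0.2 0 0 0 5.4;0 0 0.4 0 0 0 5.4;0 0 0.4 0 0 0 5.4;0 0 0.4 0 0 0 5.4'; python3 -m creep '0 0 0.1 0 0 0 5.4;0 0 0.15 0 0 0 5.4;0 0 0.15 0 0 0 5.4'; python3 -m creep '0 0 0.1 0 0 0 5.4;0 0 0.1 0 0 0 5.4;0 0 0.1 0 0 0 5.4'
```

```text
time: 29.2
tool_pos: [442.4, 112.8, 14.8]
tcp_rot: [-179.7, 0.1, 70.9]
ft_force: [0.1, 0.2, -4.4]
finger_gap: 58.9
time: 29.5
tool_pos: [442.3, 112.8, 13.1]
tcp_rot: [-179.7, 0.1, 70.9]
ft_force: [0.0, 0.2, -5.1]
finger_gap: 59.1
time: 29.8
tool_pos: [442.5, 112.8, 12.7]
tcp_rot: [-179.7, 0.1, 70.9]
ft_force: [-5.8, -0.4, 5.7]
finger_gap: 58.5
```

Contact. Release, rise, and retreat for the final look.

```bash
python3 -m creep '0 0 0 0 0 0 8.5;0 0 0 0 0 0 8.5;0 0 0 0 0 0 8.5;0 0 0 0 0 0 8.5;0 0 0 0 0 0 8.5;0 0 -2 0 0 0 8.5;0 0 -5 0 0 0 8.5;0 0 -9 0 0 0 8.5;0 0 -14 0 0 0 8.5;0 0 -18 0 0 0 8.5;0 0 -20 0 0 0 8.5;0 0 -20 0 0 0 8.5;0 0 -20 0 0 0 8.5'; python3 go.py 300 -450 235 30
```

```text
time: 31.1
tool_pos: [443.6, 112.7, 212.6]
tcp_rot: [-179.8, 0.0, 70.9]
ft_force: [-0.7, -1.1, -0.7]
finger_gap: 85.1
now [443.6 112.7 212.6] [-179.8    0.    70.9] t 31.1 gap 85.1 row [-57.87   4.88  -2.22] [-0.2  0.1 40.9] n 12
```

```bash
python3 go.py 350 -310 230 70.8
```

```text
now [443.6 112.7 212.6] [-179.8    0.    70.9] t 31.1 gap 85.1 row [-43.     5.02  -1.73] [-0.2  0.   0.1] n 9
```

```bash
python3 -m creep '-43 5 -2 0 0 0 8.5;-43 5 -2 0 0 0 8.5;-43 5 -2 0 0 0 8.5;-43 5 -2 0 0 0 8.5;-43 5 -2 0 0 0 8.5;-43 5 -2 0 0 0 8.5;-43 5 -2 0 0 0 8.5;-43 5 -2 0 0 0 8.5;-43 5 -2 0 0 0 8.5;-43 5 -2 0 0 0 8.5;-43 5 -2 0 0 0 8.5;-43 5 -2 0 0 0 8.5;-43 5 -2 0 0 0 8.5;-43 5 -2 0 0 0 8.5'; python3 - <<'E'
from ov import *
t,s=[imaging.snapshot(n)[:,:,::-1].copy() for n in("top","scene")]
a=cv2.resize(t[170:280,145:435],None,fx=2.75,fy=2.75,interpolation=cv2.INTER_CUBIC)
b=cv2.resize(s[130:250,220:480],None,fx=2.4,fy=2.4,interpolation=cv2.INTER_CUBIC)
c=np.zeros((a.shape[0]+b.shape[0],800,3),np.uint8);c[:a.shape[0],:a.shape[1]]=a;c[a.shape[0]:,:b.shape[1]]=b
cv2.imwrite("pics/fin.png",c)
O=dict(spad=("sdie",462,286.6,28),rpad=("rdie",442.5,114.2,0),ppad=("punch",590.5,-96.5,0),opad=("odie",624.8,-311,70.8))
tiles=[]
for cam,im in(("top",t),("scene",s)):
  row=[]
  for pad,(n,x,y,a) in O.items():
    u0=proj(cam,[[x,y,20]])[0].astype(int)-24
    b=cv2.resize(im[u0[1]:u0[1]+48,u0[0]:u0[0]+48],None,fx=4,fy=4,interpolation=cv2.INTER_CUBIC)
    for m,z,col in((pad,6,(0,255,255)),(n,70 if n=="punch" else 42,(0,255,0))):
        S=shape(m,x,y,a);q=(proj(cam,np.c_[S,np.full(len(S),z)])-u0+.5)*4
        cv2.polylines(b,[q.astype(int)],False,col,1)
    row.append(b)
  tiles.append(np.hstack(row))
cv2.imwrite("pics/fin2.png",np.vstack(tiles))
E
```

```text
time: 32.5
tool_pos: [350.3, -309.0, 232.6]
tcp_rot: [-179.8, 0.0, 71.0]
ft_force: [-1.3, 0.4, -0.8]
finger_gap: 84.8
```

View pics/fin.png

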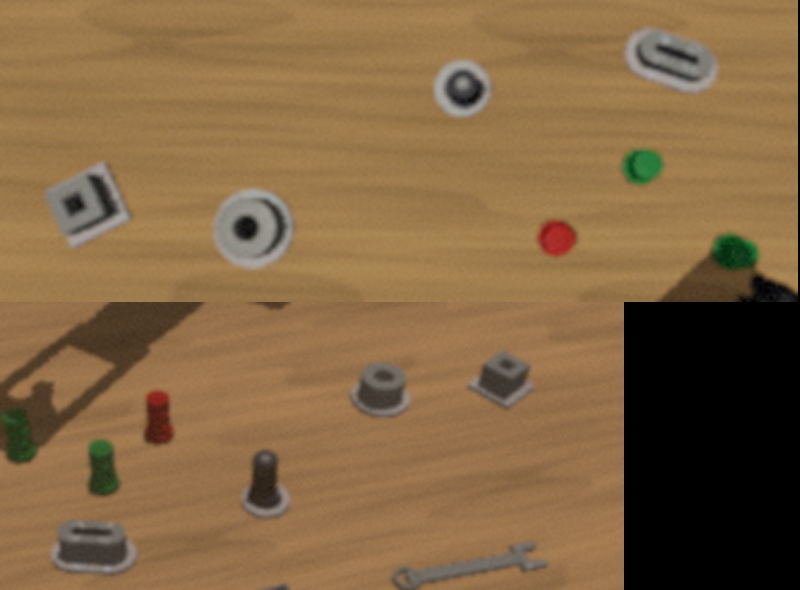

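View pics/fin2.png

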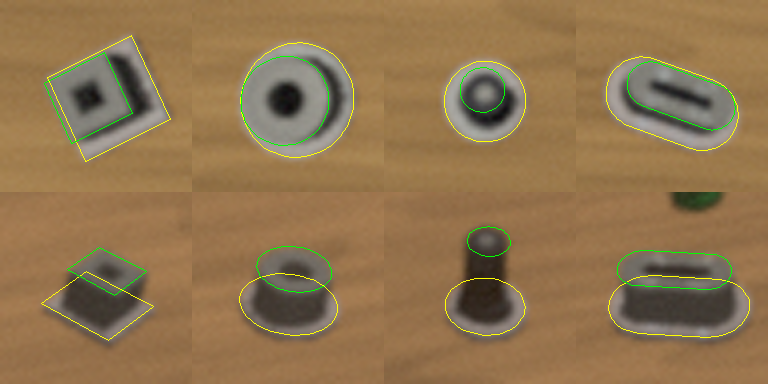

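All four tools fit the model outlines on their pads to within about 1 px (around 3 mm) in both views. They stand upright and aligned, and the gripper is clear. Handing in.

```bash
python3 -c "
from bench import r
r.hand_in()
s=r.sense();print(s['time'],s['ft_force'])"
```

```text
the job is handed in; nothing more can be done
the job is handed in; nothing more can be done
```

All four tools now stand on their own pads, and I handed the job in at about 32.5 s of the 118 s allowed. I moved the black spring punch, square die, oblong die and round die in that order. Each was lowered until the wrist force showed contact, then released. The red and green punch look-alikes were left where they were.

**Last checks:** In both cameras, every tool is upright and within about 1 px (around 3 mm) of where it should sit on its pad. The sides of the square and oblong dies line up with their inlays. The gripper was parked open and clear of everything.

**Small disagreements:**
- The two cameras differed by about 1 px sideways on the dies, close to the 2 mm calibration error.
- I offset the round die by 2 mm in y before lowering because it looked slightly off in the scene view.

**Not measured:** I did not measure the wrench and spray bottle at the end. No move went near either, and the wrench looks undisturbed in the last scene picture. The bottle is outside that picture.

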